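Wind the sprung take-up wheel and lock it with its pin

TASK

Lock the sprung take-up wheel for a reel change: take the locking pin from its stand, put it into the hole in the wheel, and use it as a handle to wind the wheel counterclockwise against its spring until the pin drops into the lock hole hidden beneath the wheel. Push the pin fully home and let go, so that the wheel stays locked. Feel for the hole gently, never forcing the pin (press with 25 N at most), do not let the wheel snap back, and leave the other things on the table where they are.

Things in the scene. Friction and masses are not known exactly. Their poses are not given: they have to be found in the camera images.
- takeup_base: grey round base of the take-up unit, 184 mm across and 10 mm thick, screwed to the table; origin at the centre of its underside on the wheel's axis, z up; its x axis points at the wheel's hole while the wheel is at rest
- wheel_axis (a point): point on the wheel's axis at the wheel's upper face, 40 mm above the table. Beneath the wheel lies a fixed dark steel lock ring, 152 mm across, smooth flat top 26 mm above the table, with one lock hole, 13.5 mm wide, 16 mm deep, 60 mm from the axis, 0.35 to 1.25 rad counterclockwise from the base's x axis; where exactly is not known and must be felt with the pin
- takeup_wheel (a joint): angle of the wheel in rad, 0 at rest against its stop, growing as it turns counterclockwise seen from above, at most 1.6. A spring pulls it back: about 2.5 N at the hole when at rest, 6.5 N at 0.8 rad; released, it snaps back
- wheel_hole (a point): centre of the only hole (13.5 mm wide, right through) in the aluminium wheel, at its upper face, 60 mm from the axis; turns with the wheel, x outward, z up. The wheel is a flat disc 168 mm across, 12 mm thick, 2 mm above the lock ring; hub with coil spring 34 mm across, up to 58 mm above the table. A pin in the hole stands on the ring until it meets the lock hole
- lock_pin: steel locking pin, 0.1 kg, upright in the stand: smooth round shank 12 mm thick, 28 mm long, chamfered 1.2 mm; collar 22 mm across, 4 mm high; fluted round grip 24 mm across, 38 mm high. Origin at the centre of the shank's lower end, z up along the pin. The lower end is 26 mm above the table on the lock ring, 12 mm when fully home (collar on the wheel)
- lock_pin_tip (a point): centre of the lower end of the pin's shank
- pin_stand: grey plastic block 50x50x34 mm on a 70x50x4 mm foot screwed to the table, with a 15 mm hole in which the pin stands, collar on the block's top; origin at the centre of the underside, z up
- oil_vial: bystander: small glass vial with white cap, 28 mm wide, 57 mm tall, standing; origin at the centre of its underside
- media_bottle: bystander: amber bottle, 52 mm wide, 104 mm tall, standing; origin at the centre of its underside
- bench_timer: bystander: white bench timer, 42x66x50 mm; origin at the centre of its underside
Things that resemble listed ones, but are neither listed nor needed, are in the scene too. What is shaped like the lock_pin but blue or red is not meant.

How it is judged:
On the way, in this order (a step that is already met when the one before it is completed fails the run):
1. the pin stands in the wheel's hole with the wheel still at rest (x of lock_pin_tip in the frame of wheel_hole between -0.004 and 0.004 m and y of lock_pin_tip in the frame of wheel_hole between -0.004 and 0.004 m and angle between lock_pin's own z axis and vertical below 0.2 rad and height (world z) of lock_pin_tip below 0.033 m and value of joint takeup_wheel below 0.15 rad), for 0.1 s.
2. the wheel is wound more than 0.2 rad with the pin in its hole (x of lock_pin_tip in the frame of wheel_hole between -0.004 and 0.004 m and y of lock_pin_tip in the frame of wheel_hole between -0.004 and 0.004 m and angle between lock_pin's own z axis and vertical below 0.2 rad and height (world z) of lock_pin_tip below 0.033 m and value of joint takeup_wheel above 0.2 rad), for 0.1 s.
At the end, for the whole second after the job is handed in: the pin stands in the wheel's hole (within 4 mm of its centre, within 0.2 rad of upright) and in the lock hole, fully home: its lower end at most 15.5 mm above the table; the wheel stays locked between 0.28 and 1.35 rad; all at rest and let go (x of lock_pin_tip in the frame of wheel_hole between -0.004 and 0.004 m and y of lock_pin_tip in the frame of wheel_hole between -0.004 and 0.004 m and angle between lock_pin's own z axis and vertical below 0.2 rad and height (world z) of lock_pin_tip below 0.0155 m and value of joint takeup_wheel between 0.28 and 1.35 rad and linear speed of lock_pin below 0.02 m/s and velocity of joint takeup_wheel below 0.1 rad/s); the robot touches nothing.
It fails at once if the pin is forced against the take-up unit with more than 100 N, all its contacts with ring and wheel added up, the spring's side load included (contact force between lock_pin and takeup_base above 100 N).
It fails at once if the wheel snaps back (faster than 4 rad/s) (velocity of joint takeup_wheel below -4 rad/s).
It fails at once if a bystander is moved more than 30 mm (distance of any of oil_vial, media_bottle, bench_timer from where it was at the start of the episode above 0.03 m).
It also fails if it takes over 72 s, if anything falls off the work surface, if the arm or the gripper's body presses on something with over 40 N, if the wrist force passes 120 N, or if a joint passes its speed limit or range.

ROBOT

A 6-joint arm with a two-finger parallel gripper is mounted at the origin on a cart in front of the work surface, level with it; the furniture and walls round the work are solid. World frame = base frame: x ahead of the robot, y to its left, z up, the work surface at z = 0. Lengths are in m, angles in rad, forces in N, time in s.
With the tool pointing down it reaches from about 0.4 to 0.825 m from the base axis. Payload 7 kg.
Tool frame: the origin (TCP) lies at the very end of the fingers, on their centre line; the grasp point (between the pads) lies 19 mm behind it (arm.pinch_z is the z of the grasp point in the tool frame, in m); z points along the fingers, y is the direction in which the jaws open and shut (so a half turn about z gives the same grasp; the last joint's range is limited). The gripper opens to 88 mm and grips with 3 to 60 N. Pads are 19 mm wide; open, the fingers measure 130 mm over their backs; the gripper's body (78 mm by 193 mm) begins 47 mm behind the grasp point.
Start: joints at [1.612, 0.359, 0.012, 0, -1.224, -0.288], TCP at [0.165, 0.655, 0.227] pointing down, gripper open.
Joint ranges: [-3.07, 3.07], [-1.43, 2.12], [-1.02, 1.25], [-3.03, 1.67], [-3.05, -0], [-3.03, 3.03]. Speed limits (rad/s): [2.39, 2.39, 3.01, 3.14, 3.14, 3.14].

INTERFACE

Orientations are given as [roll, pitch, yaw] about the fixed x, y, z axes, in that order (R = Rz(yaw) Ry(pitch) Rx(roll)).
In Python, from station import arm gives the robot as it stands.
- The arm moves only by the tool drive_tool, never from a script. Its argument "targets" is a list of rows, each a list of 6 numbers: the shift along the world's x, y, z in units of 0.04 m (1.0 is 0.04 m), then the turn, a rotation vector about the world's x, y, z in units of 6 degrees (1.0 is 6 degrees). In form: [[x, y, z, wx, wy, wz], ...]. A call has 1 to 5 rows; each row shifts and turns the commanded pose from where the row before left it; what a row does not reach is not made up. A row lasts 1/8 s, in which the tool goes at most 62.5 mm and 10.7 degrees, less where a joint would pass 70% of its speed; a pose out of reach is approached as far as the arm can. A call with a number of a shift or a turn outside -1 to 1 is refused whole. A call with a gripper value outside its range is refused whole. "claw" is the opening, from 0 (shut) to 1 (fully open), set as the call begins (left out, the last holds). The fingers move at their own pace and stop on an object; "newtons" is the grip in N (left out, the last holds). Time passes only in rows, so rows that do not move let the fingers close. It gives the time, the measured TCP pose, the force and the opening at its end, in the units of the state.
- arm.get_state(): the state, without advancing time (a new reading comes with each control period).
- arm.grab_frame(name): name is "scene" or "top" or "wrist"; returns (picture, depth): 480x640x3 uint8, red, green, blue; 480x640 float32, m along the optical axis (not along the pixel's ray), 0 where there is no reading.
- arm.get_calibration(name): a dict with "mtx" (3x3 intrinsics, pixels), "dist_coeffs" ([k1, k2, p1, p2, k3] as OpenCV has them; the pictures are not rectified), "origin" and "rotation" of the camera in the world. Camera axes: x right, y up, looking along -z (the intrinsics and any distortion apply to the point x, -y, -z); pixel columns grow to the right and rows downward; lengths in m; the calibration is good to about 2 mm. A picture is of the moment at which its call begins: read the wrist's pose just before it. get_calibration takes no time and is no camera call; for the wrist camera it gives the pose at the moment of the call.
- arm.job_done(): hands the job in, once; it reports no verdict.
Trained networks look in the newest picture that a camera, given by its name, has taken for a name from the list of things; names that differ only in an ending like _2 or _b are one class to them, and where a whole thing is asked for, a point or a joint stands for the part that bears it (a point fixed in the world has none). Each returns a list of dicts, best first, with "score" (0 to 1); they miss things now and then, are a little off and sometimes report something else, mostly with a low value. They report only what shows in the picture. A call takes as long as a camera call. They do not tell look-alikes from the thing itself.
- arm.search_frame(target, camera): "point" ([x, y, z] in m, in the coordinates of the camera as it stood for that picture, good to about 4 mm: the middle of the surface that is visible of it).
- arm.cut_out(target, camera): "pixels" (480x640 bool, what is visible of it).
- arm.landmark_of(target, camera): "point" ([x, y, z] in m, in the coordinates of the camera as it stood for that picture, good to about 4 mm: a listed point, or the origin of a listed thing).
The state is a dict: "t": time; "q": joint angles; "qd": joint speeds; "joint_efforts": joint torques, N m; "eef_pos": TCP position; "ee_rot": TCP orientation; "force": force on the tool from outside, world axes, zero at the start; "moment": the same for the moment, N m; "width": finger opening in m.
Only numpy, scipy, OpenCV 4.12 (cv2) and the standard library are available. Lean on these libraries where they do the work, as an engineer would, in place of code of your own. Each camera call takes 0.05 s, during which the arm holds its last target. There are 200 camera calls.

## Working session

There is one attempt and no reset: what is moved stays moved. The work goes in short steps, Python scripts to look and compute and a tool call to move; the robot and the scene stay as the last step left them, time stands still between calls to the robot, and variables do not carry over. Pictures are saved under pics/ and viewed, about 8 in all and at most 12, crops included, and the job is handed in when it is done.

Besides the shell and the picture viewer there is one more tool, called after ">>>" by a JSON object that holds its "method" and its "body". drive_tool: Moves the arm, as the interface text tells. Shifts and turns lie within -1 to 1; 1 stands for 0.04 m of shift or 6 degrees of turn. Its arguments: {"type":"object","properties":{"targets":{"type":"array"},"claw":{"type":"number"},"newtons":{"type":"number"}},"required":["targets"]}

```bash
mkdir -p pics
cat > h.py <<'E'
import numpy as np, cv2
from station import arm
def w(cam,p,c=None):
    c=c or arm.get_calibration(cam); return np.array(c["rotation"])@np.array(p)+np.array(c["origin"])
def pix(c,P):
    q=np.array(c["rotation"]).T@(np.array(P)-np.array(c["origin"])); q=q*[1,-1,-1]
    return cv2.projectPoints(q.reshape(1,1,3),np.zeros(3),np.zeros(3),np.array(c["mtx"]),np.array(c["dist_coeffs"]))[0].ravel()
def cloud(c,d):
    v,u=np.mgrid[:480,:640]
    n=cv2.undistortPoints(np.stack([u,v],-1).reshape(-1,1,2).astype(float),np.array(c["mtx"]),np.array(c["dist_coeffs"])).reshape(480,640,2)
    P=np.dstack([n[...,0]*d,-n[...,1]*d,-d])
    return P@np.array(c["rotation"]).T+np.array(c["origin"])
def save(n,im): cv2.imwrite("pics/"+n+".png",im[...,::-1])
E
python3 - <<'E'
from h import *
s=arm.get_state();print({k:np.round(v,3) for k,v in s.items()}, arm.pinch_z)
ims=[]
for cam in ["top","scene"]:
    im,d=arm.grab_frame(cam);c=arm.get_calibration(cam);ims.append(im);np.savez(cam,im=im,d=d)
    print(cam,np.round(c["origin"],3),np.round(c["rotation"],2).tolist())
    for t in ["lock_pin","wheel_hole","wheel_axis","pin_stand","takeup_base","oil_vial","media_bottle","bench_timer"]:
        for r in arm.landmark_of(t,cam)[:4]:
            P=w(cam,r["point"],c);print(t,round(r["score"],2),P.round(3),pix(c,P).round())
save("both",cv2.resize(np.vstack(ims),(0,0),fx=.62,fy=.62)); save("top",ims[0])
E
```

```text
{'t': np.float64(0.0), 'q': array([ 1.612,  0.359,  0.011, -0.   , -1.224, -0.288]), 'qd': array([-0.   ,  0.   ,  0.   , -0.001, -0.001,  0.001]), 'joint_efforts': array([ 2.0000e-03, -5.8272e+01,  2.9304e+01,  6.9970e+00,  7.0000e-03,
       -0.0000e+00]), 'eef_pos': array([0.165, 0.654, 0.226]), 'ee_rot': array([ 3.14 , -0.   , -0.247]), 'force': array([-0.327, -0.28 , -0.582]), 'moment': array([ 0.039, -0.068, -0.01 ]), 'width': np.float64(0.088)} -0.0188
top [ 0.393 -0.125  1.028] [0.15, -0.01, -1.56]Traceback (most recent call last):
  File "<stdin>", line 9, in <module>
  File "h.py", line 6, in pix
    q=np.array(c["rotation"]).T@(np.array(P)-np.array(c["origin"])); q=q*[1,-1,-1]
                                                                       ~^~~~~~~~~~
TypeError: can't multiply sequence by non-int of type 'numpy.float64'
```

The rotation is given as roll, pitch, yaw, so I'll convert it.

```bash
sed -i 's/np.array(c\["rotation"\])/M(c)/g; s/^from station.*/&\nfrom scipy.spatial.transform import Rotation\ndef M(c): return Rotation.from_euler("xyz",c["rotation"]).as_matrix()/' h.py
python3 - <<'E'
from h import *
ims=[]
for cam in ["top","scene"]:
    im,d=arm.grab_frame(cam);c=arm.get_calibration(cam);ims.append(im);np.savez(cam,im=im,d=d)
    print(cam,np.round(c["origin"],3),np.round(c["rotation"],2).tolist())
    for t in ["lock_pin","wheel_hole","wheel_axis","pin_stand","takeup_base","oil_vial","media_bottle","bench_timer"]:
        for r in arm.landmark_of(t,cam)[:4]:
            P=w(cam,r["point"],c);print(t,round(r["score"],2),P.round(3),pix(c,P).round())
save("both",cv2.resize(np.vstack(ims),(0,0),fx=.62,fy=.62)); save("top",ims[0])
E
```

```text
top [ 0.393 -0.125  1.028] [0.15, -0.01, -1.56]
lock_pin 0.71 [ 0.472 -0.18   0.004] [339. 268.]
lock_pin 0.53 [ 0.379 -0.167  0.   ] [332. 312.]
lock_pin 0.5 [ 0.479 -0.273  0.004] [381. 265.]
wheel_hole 0.78 [0.495 0.062 0.042] [222. 255.]
wheel_axis 0.69 [0.533 0.019 0.046] [244. 237.]
pin_stand 0.58 [ 0.474 -0.188 -0.002] [342. 267.]
takeup_base 0.93 [0.535 0.014 0.002] [249. 238.]
takeup_base 0.73 [ 0.444 -0.401 -0.003] [441. 282.]
media_bottle 0.75 [ 0.61  -0.351  0.004] [416. 206.]
bench_timer 0.81 [ 0.444 -0.4   -0.002] [440. 282.]
scene [-0.209 -0.498  0.424] [1.16, 0.01, -1.15]
lock_pin 0.83 [ 0.477 -0.277  0.001] [370. 296.]
lock_pin 0.66 [ 0.388 -0.163  0.   ] [284. 309.]
wheel_hole 0.74 [0.494 0.066 0.041] [204. 238.]
wheel_axis 0.6 [0.534 0.02  0.037] [236. 236.]
pin_stand 0.65 [ 0.473 -0.183 -0.002] [318. 288.]
takeup_base 0.61 [ 0.538  0.018 -0.003] [239. 253.]
oil_vial 0.88 [ 0.68  -0.234  0.002] [383. 245.]
media_bottle 0.59 [ 0.615 -0.354 -0.007] [435. 273.]
bench_timer 0.87 [ 0.446 -0.402 -0.003] [442. 324.]
```

View pics/both.png

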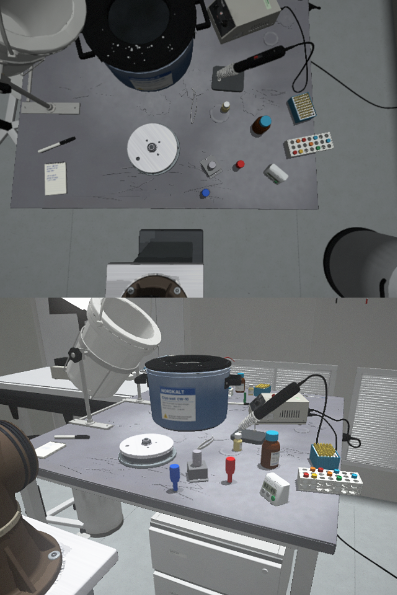

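Candidates in the top picture: grey pin in the stand (about 340,267), red (387,265) and blue (332,312). The grey one in the stand fits the description. I'll confirm it in a crop and refine from depth.

Run:
```python
from h import *
for cam in ["top","scene"]:
    f=np.load(cam+".npz");c=arm.get_calibration(cam);P=cloud(c,f["d"]);ok=f["d"]>0
    near=ok&(np.hypot(P[...,0]-.475,P[...,1]+.185)<.05)
    Q=P[near];print(cam,"zmax",np.percentile(Q[:,2],[50,90,99,100]).round(4))
    for lo,hi in [(.028,.045),(.045,.065),(.07,.09)]:
        S=Q[(Q[:,2]>lo)&(Q[:,2]<hi)]
        if len(S): print(lo,len(S),S.min(0).round(4),S.max(0).round(4),S.mean(0).round(4))
    Wm=ok&(np.hypot(P[...,0]-.535,P[...,1]-.017)<.12)&(P[...,2]>.034)&(P[...,2]<.046)
    S=P[Wm]; (x,y),r=cv2.minEnclosingCircle(S[:,:2].astype(np.float32)); print("wheel",x,y,r,np.median(S[:,2]),len(S))
    hub=ok&(np.hypot(P[...,0]-.535,P[...,1]-.017)<.04)&(P[...,2]>.052);S=P[hub];print("hub",S.mean(0).round(4),S.min(0).round(4),S.max(0).round(4))
t=np.load("top.npz")["im"];s=np.load("scene.npz")["im"]
a=cv2.resize(t[190:290,190:370],(792,440),interpolation=cv2.INTER_CUBIC)
save("crop",a)
```

```text
top zmax [0.0011 0.0355 0.0766 0.0797]
0.028 446 [ 0.4387 -0.2177  0.0287] [ 0.5059 -0.1507  0.045 ] [ 0.4712 -0.1831  0.033 ]
0.045 11 [ 0.4599 -0.1883  0.0473] [ 0.4804 -0.1723  0.0641] [ 0.4654 -0.1787  0.0555]
0.07 111 [ 0.4609 -0.196   0.0701] [ 0.483  -0.1718  0.0797] [ 0.4722 -0.1835  0.0749]
wheel 0.5319175720214844 0.016267644241452217 0.08416081219911575 0.03895477200767977 4850
hub [0.5314 0.017  0.0551] [0.5183 0.0042 0.052 ] [0.5455 0.0289 0.0615]
scene zmax [0.0014 0.0508 0.0759 0.0769]
0.028 450 [ 0.4401 -0.2173  0.028 ] [ 0.5069 -0.15    0.0447] [ 0.4662 -0.1872  0.0342]
0.045 162 [ 0.4595 -0.1958  0.0452] [ 0.4793 -0.1738  0.0649] [ 0.4667 -0.1872  0.0548]
0.07 110 [ 0.4613 -0.1954  0.07  ] [ 0.4857 -0.1732  0.0769] [ 0.4709 -0.1849  0.0744]
wheel 0.5335854291915894 0.01568027026951313 0.08616660535335541 0.0397230994889784 2300
hub [0.5315 0.016  0.055 ] [0.5208 0.0076 0.0521] [0.5457 0.0308 0.0588]
```

View pics/crop.png

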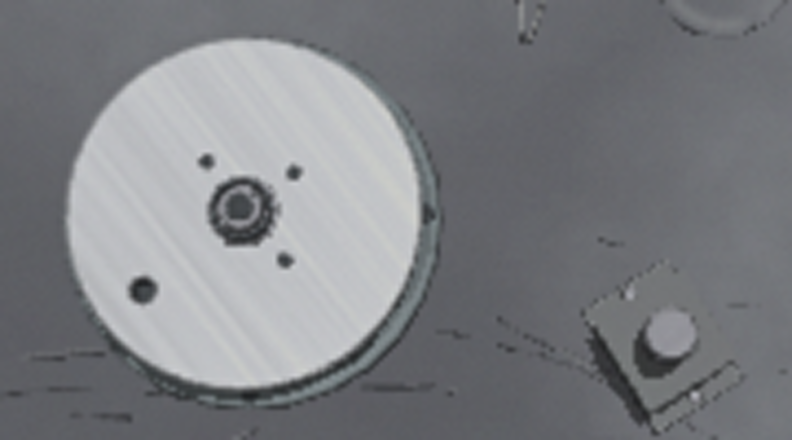

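Confirmed: the grey pin sits in the stand at crop (670,332), and the wheel hole is at crop (143,290). Next I'll get the hole position and the tall obstacles.

Run:
```python
from h import *
f=np.load("top.npz");c=arm.get_calibration("top");im=f["im"]
def ray(u,v,z):
    n=cv2.undistortPoints(np.array([[[u,v]]],float),c["mtx"] if isinstance(c["mtx"],np.ndarray) else np.array(c["mtx"]),np.array(c["dist_coeffs"])).ravel()
    d=M(c)@np.array([n[0],-n[1],-1]); o=np.array(c["origin"]); return o+d*(z-o[2])/d[2]
g=cv2.cvtColor(im,cv2.COLOR_RGB2GRAY)
p=g[248:264,214:231].astype(float); wt=np.clip(130-p,0,None); vv,uu=np.mgrid[248:264,214:231]
u,v=(uu*wt).sum()/wt.sum(),(vv*wt).sum()/wt.sum(); print("hole",u,v,ray(u,v,.04))
# wheel edge fit
m=((g>165)).astype(np.uint8); m[:,:190]=0;m[:,300:]=0;m[:195]=0;m[285:]=0
k=max(cv2.findContours(m,cv2.RETR_EXTERNAL,cv2.CHAIN_APPROX_NONE)[0],key=cv2.contourArea);e=cv2.fitEllipse(k);print("ell",e,ray(*e[0],.04))
h=ray(u,v,.04)-ray(*e[0],.04);print(np.hypot(*h[:2]),np.arctan2(h[1],h[0]))
for cam in ["top","scene"]:
    f=np.load(cam+".npz");cc=arm.get_calibration(cam);P=cloud(cc,f["d"])[f["d"]>0]
    for x0 in np.arange(.25,.85,.1):
        print(cam,round(x0,2),[(round(y0,1),round(float(S[:,2].max()),2)) for y0 in np.arange(-.5,.8,.1) if len(S:=P[(abs(P[:,0]-x0)<.05)&(abs(P[:,1]-y0)<.05)])])
```

```text
hole 221.8944246737841 255.3582443653618 [0.49395589 0.0630026  0.04      ]
ell ((245.00848388671875, 238.01974487304688), (77.52384185791016, 79.13638305664062), 59.61589050292969) [0.5305572  0.01635833 0.04      ]
0.05929033853653733 2.2361320999692027
top 0.25 [(np.float64(-0.5), -0.77), (np.float64(-0.4), -0.77), (np.float64(-0.3), -0.77), (np.float64(-0.2), -0.77), (np.float64(-0.1), -0.76), (np.float64(-0.0), -0.77), (np.float64(0.1), -0.76), (np.float64(0.2), -0.77), (np.float64(0.3), -0.76), (np.float64(0.4), -0.76), (np.float64(0.5), -0.77), (np.float64(0.6), -0.77), (np.float64(0.7), -0.77)]
top 0.35 [(np.float64(-0.5), 0.01), (np.float64(-0.4), 0.0), (np.float64(-0.3), 0.0), (np.float64(-0.2), 0.07), (np.float64(-0.1), 0.01), (np.float64(-0.0), 0.01), (np.float64(0.1), 0.01), (np.float64(0.2), 0.01), (np.float64(0.3), 0.01), (np.float64(0.4), 0.01), (np.float64(0.5), 0.0)]
top 0.45 [(np.float64(-0.5), 0.01), (np.float64(-0.4), 0.05), (np.float64(-0.3), 0.07), (np.float64(-0.2), 0.08), (np.float64(-0.1), 0.04), (np.float64(-0.0), 0.04), (np.float64(0.1), 0.05), (np.float64
[... 1768 characters left out ...]
oat64(0.3), 0.01), (np.float64(0.4), 0.01), (np.float64(0.5), 0.0)]
scene 0.65 [(np.float64(-0.5), 0.05), (np.float64(-0.4), 0.1), (np.float64(-0.3), 0.1), (np.float64(-0.2), 0.06), (np.float64(-0.1), 0.01), (np.float64(-0.0), 0.04), (np.float64(0.1), 0.04), (np.float64(0.2), 0.0), (np.float64(0.3), 0.46), (np.float64(0.4), 0.31), (np.float64(0.5), 0.01)]
scene 0.75 [(np.float64(-0.5), 0.18), (np.float64(-0.4), 0.22), (np.float64(-0.3), 0.19), (np.float64(-0.2), 0.1), (np.float64(-0.1), 0.25), (np.float64(-0.0), 0.25), (np.float64(0.1), 0.25), (np.float64(0.2), 0.38), (np.float64(0.3), 0.47), (np.float64(0.4), 0.47), (np.float64(0.5), 0.37), (np.float64(0.6), 0.23), (np.float64(0.7), -0.68)]
```

>>> {"method": "drive_tool", "body": {"targets": [[0.5, -1, 0, 0, 0, 0], [0.5, -1, 0, 0, 0, 0], [0.5, -1, 0, 0, 0, 0], [0.5, -1, 0, 0, 0, 0], [0.5, -1, 0, 0, 0, 0]], "claw": 0.7}}

```text
t: 1.62
eef_pos: [0.2654, 0.4532, 0.2268]
ee_rot: [-3.141, -0.0, -0.247]
force: [-0.3, 1.2, -0.5]
width: 0.0613
```

>>> {"method": "drive_tool", "body": {"targets": [[0.6, -1, 0, 0, 0, 0], [0.6, -1, 0, 0, 0, 0], [0.6, -1, 0, 0, 0, 0], [0.6, -1, 0, 0, 0, 0], [0.6, -1, 0, 0, 0, 0]]}}

```text
t: 2.25
eef_pos: [0.3855, 0.2532, 0.2269]
ee_rot: [-3.141, -0.0, -0.246]
force: [0.9, -0.4, 0.8]
width: 0.0611
```

>>> {"method": "drive_tool", "body": {"targets": [[0.6, -1, 0, 0, 0, 0], [0.6, -1, 0, 0, 0, 0], [0.4, -1, 0, 0, 0, 0], [0.4, -1, 0, 0, 0, 0], [0.2, -0.8, 0, 0, 0, 0]]}}

```text
t: 2.88
eef_pos: [0.4734, 0.061, 0.2267]
ee_rot: [-3.141, -0.0, -0.248]
force: [0.9, 0.1, -0.4]
width: 0.0615
```

Run:
```python
from h import *
c=arm.get_calibration("wrist");im,d=arm.grab_frame("wrist");np.savez("wr1",im=im,d=d)
s=arm.get_state();print(s["eef_pos"],s["ee_rot"],c["origin"],c["rotation"])
for t in ["wheel_hole","wheel_axis","takeup_base"]:
    for r in arm.landmark_of(t,"wrist")[:2]:
        P=w("wrist",r["point"],c);print(t,round(r["score"],2),P.round(4),pix(c,P).round())
save("wr1",im)
```

```text
[0.47342238 0.05884028 0.22662157] [ 3.14075427e+00 -1.94981838e-05 -2.47853857e-01] [0.54742701 0.04293791 0.38486783] [-2.88629124e-01  8.93573144e-04 -1.81993793e+00]
wheel_hole 0.85 [0.4967 0.0662 0.0397] [312. 190.]
wheel_axis 0.58 [0.5297 0.0198 0.0395] [353. 142.]
takeup_base 0.79 [ 0.5345  0.0178 -0.0036] [351. 135.]
```

View pics/wr1.png

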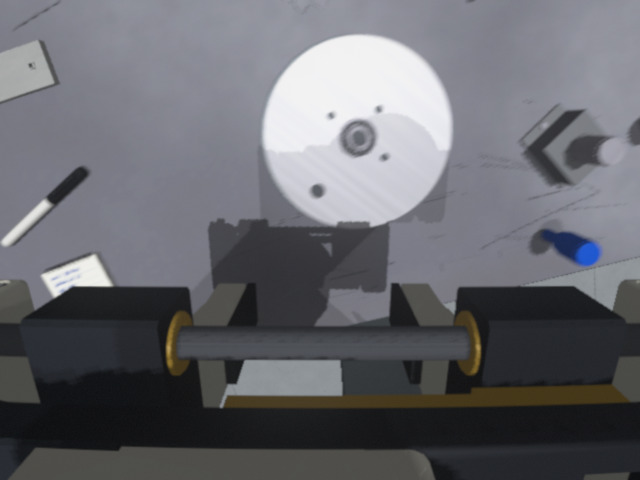

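The hole shows at (317,190), the hub at (358,137), and the pin at the right edge (612,150). Refining the hole and axis from this picture.

```bash
cat >> h.py <<'E'
def ray(c,u,v,z):
    n=cv2.undistortPoints(np.array([[[u,v]]],float),np.array(c["mtx"]),np.array(c["dist_coeffs"])).ravel()
    d=M(c)@np.array([n[0],-n[1],-1]); o=np.array(c["origin"]); return o+d*(z-o[2])/d[2]
def blob(g,u,v,r,thr):
    vv,uu=np.mgrid[v-r:v+r+1,u-r:u+r+1]; wt=np.clip(thr-g[v-r:v+r+1,u-r:u+r+1].astype(float),0,None)
    return (uu*wt).sum()/wt.sum(),(vv*wt).sum()/wt.sum()
E
python3 - <<'E'
from h import *
c=arm.get_calibration("wrist");im,d=arm.grab_frame("wrist")
g=cv2.cvtColor(im,cv2.COLOR_RGB2GRAY)
print(g[190,305:330],g[178:203,317])
u,v=blob(g,317,190,12,110);H=ray(c,u,v,.04);print(u,v,H)
P=cloud(c,d);S=P[(d>0)&(abs(P[...,2]-.04)<.004)&(np.hypot(P[...,0]-.53,P[...,1]-.016)<.1)][:,:2]
(x,y),r=cv2.minEnclosingCircle(S.astype(np.float32));print("wheel",x,y,r)
# edge fit on upper disc rim, using depth mask boundary
m=((d>0)&(P[...,2]>.033)&(np.hypot(P[...,0]-.53,P[...,1]-.016)<.1)).astype(np.uint8)
k=max(cv2.findContours(m,cv2.RETR_EXTERNAL,cv2.CHAIN_APPROX_NONE)[0],key=cv2.contourArea)
e=cv2.fitEllipse(k);A=ray(c,*e[0],.04);print("ell",e,A)
h=H-A;print(np.hypot(*h[:2]),np.arctan2(h[1],h[0]))
# pin top
T=P[(d>0)&(P[...,2]>.072)&(P[...,2]<.082)&(np.hypot(P[...,0]-.472,P[...,1]+.184)<.025)];print("pin",len(T),T.mean(0),T.min(0),T.max(0))
E
```

```text
[202 201 197 178 139 102  93  94  93  94  94  95  94  96  96  95  96 115
 164 198 204 204 204 204 205] [210 208 207 206 205 194 157 107  95  94  95  95  94  95  95  94  94  96
 102 116 149 190 202 205 207]
315.7740292807129 190.7014640356461 [0.49483883 0.06443693 0.04      ]
wheel 0.5321827530860901 0.01782241463661194 0.08433055877685547
ell ((343.56549072265625, 387.0400695800781), (213.31671142578125, 765.2874145507812), 89.25053405761719) [0.27939301 0.08941994 0.04      ]
0.21688949315327807 -0.1154440181729504
pin 668 [ 0.47326458 -0.18079984  0.07535198] [ 0.46121733 -0.19345509  0.07203167] [ 0.48540029 -0.16948706  0.07790636]
```

>>> {"method": "drive_tool", "body": {"targets": [[0, -1, 0, 0, 0, 0], [0, -1, 0, 0, 0, 0], [0, -1, 0, 0, 0, 0], [0, -1, -0.5, 0, 0, 0], [-0.4, -1, -0.5, 0, 0, 0]]}}

```text
t: 3.75
eef_pos: [0.4577, -0.1377, 0.1863]
ee_rot: [-3.141, -0.001, -0.245]
force: [0.1, -0.7, -0.4]
width: 0.0612
```

>>> {"method": "drive_tool", "body": {"targets": [[0.4, -0.5, -1, 0, 0, 0], [0, -0.5, -1, 0, 0, 0], [0, 0, 0, 0, 0, 0], [0, 0, 0, 0, 0, 0]]}}

```text
t: 4.25
eef_pos: [0.4738, -0.1768, 0.1074]
ee_rot: [3.141, -0.001, -0.246]
force: [0.3, 0.3, 0.3]
width: 0.0613
```

Run:
```python
from h import *
c=arm.get_calibration("wrist");im,d=arm.grab_frame("wrist");s=arm.get_state();print(s["eef_pos"],s["force"])
P=cloud(c,d);T=P[(d>0)&(P[...,2]>.072)&(P[...,2]<.082)&(np.hypot(P[...,0]-.472,P[...,1]+.184)<.025)];print("pin",len(T),T.mean(0),T.min(0),T.max(0))
save("wr2",im)
```

```text
[ 0.47414472 -0.17670928  0.10791146] [-0.20436301  0.6081893   0.40641956]
pin 1438 [ 0.47428512 -0.18249602  0.07574575] [ 0.46151156 -0.19487356  0.07200085] [ 0.48578973 -0.17000658  0.07800178]
```

View pics/wr2.png

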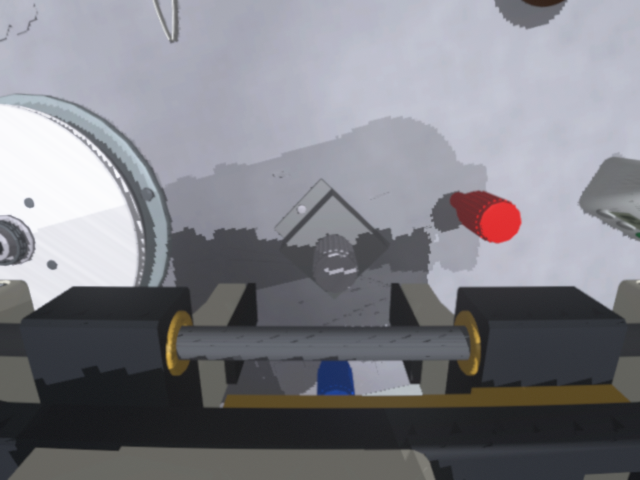

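The pin is at (335,265), between the jaws; red (490,215) and blue (335,378) are clear. Lowering and grasping.

>>> {"method": "drive_tool", "body": {"targets": [[0, -0.15, -0.7, 0, 0, 0], [0, 0, -0.7, 0, 0, 0], [0, 0, -0.25, 0, 0, 0], [0, 0, 0, 0, 0, 0]]}}

```text
t: 4.8
eef_pos: [0.4735, -0.1831, 0.0412]
ee_rot: [3.142, -0.001, -0.246]
force: [-0.0, -0.5, 0.5]
width: 0.0613
```

>>> {"method": "drive_tool", "body": {"targets": [[0, 0, 0, 0, 0, 0], [0, 0, 0, 0, 0, 0], [0, 0, 0, 0, 0, 0], [0, 0, 0, 0, 0, 0], [0, 0, 0, 0, 0, 0]], "claw": 0, "newtons": 45}}

```text
t: 5.42
eef_pos: [0.473, -0.1835, 0.0407]
ee_rot: [3.142, -0.0, -0.247]
force: [-0.4, 0.4, 2.2]
width: 0.0233
```

>>> {"method": "drive_tool", "body": {"targets": [[0, 0, 1, 0, 0, 0], [0, 0, 1, 0, 0, 0], [0, 0.3, 0, 0, 0, 0], [0, 1, 0, 0, 0, 0], [0, 1, 0, 0, 0, 0]]}}

```text
t: 6.05
eef_pos: [0.4721, -0.0906, 0.1198]
ee_rot: [3.141, 0.001, -0.248]
force: [1.2, -0.7, -0.5]
width: 0.0231
```

>>> {"method": "drive_tool", "body": {"targets": [[0.1, 1, 0, 0, 0, 0], [0.2, 1, 0, 0, 0, 0], [0.2, 1, 0, 0, 0, 0], [0, 0.8, 0, 0, 0, 0], [0, 0, 0, 0, 0, 0]]}}

```text
t: 6.68
eef_pos: [0.4925, 0.0624, 0.1196]
ee_rot: [3.141, 0.001, -0.244]
force: [0.3, -0.5, -0.5]
width: 0.023
```

Run:
```python
from h import *
s=arm.get_state();c=arm.get_calibration("wrist");im,d=arm.grab_frame("wrist");print(s["eef_pos"],s["force"],s["width"])
for t in ["lock_pin_tip","lock_pin","wheel_hole"]:
    for r in arm.landmark_of(t,"wrist")[:1]:
        P=w("wrist",r["point"],c);print(t,round(r["score"],2),P.round(4),pix(c,P).round())
P=cloud(c,d);S=P[(d>0)&(abs(P[...,2]-.04)<.004)&(np.hypot(P[...,0]-.53,P[...,1]-.016)<.1)][:,:2]
(x,y),r=cv2.minEnclosingCircle(S.astype(np.float32));print("wheel",x,y,r)
for z in (.04,): print("hole pix",pix(c,[.4945,.064,z]))
save("wr3",im)
```

```text
[0.49245665 0.06236493 0.11964379] [ 0.29662509 -0.5254183  -0.49587951] 0.02298689563963648
lock_pin_tip 0.59 [0.4902 0.0607 0.0832] [329. 274.]
lock_pin 0.91 [0.4901 0.0639 0.0848] [323. 277.]
wheel_hole 0.92 [0.4965 0.0643 0.0402] [320. 242.]
wheel 0.5319197177886963 0.017650140449404716 0.08455082029104233
hole pix [321.18587986 245.03800354]
```

View pics/wr3.png

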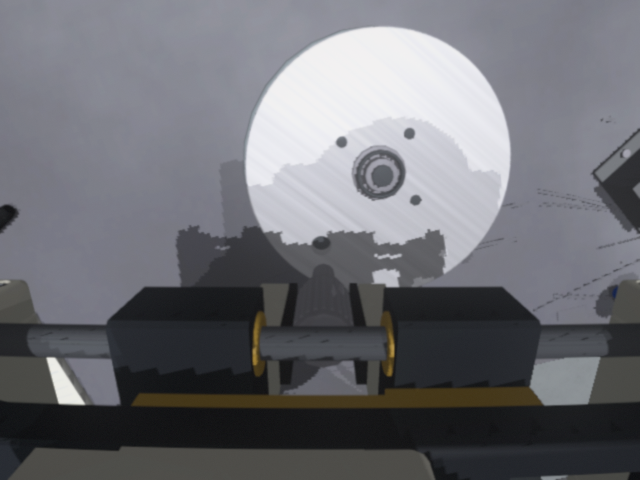

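Run:
```python
from h import *
c=arm.get_calibration("wrist");im=cv2.imread("pics/wr3.png")[...,::-1]
g=cv2.cvtColor(im,cv2.COLOR_RGB2GRAY)
for v in range(232,256,2): print(v,g[v,306:338])
a=cv2.resize(im[215:295,270:375],(788,600),interpolation=cv2.INTER_CUBIC)
save("wr3c",np.clip(a.astype(float)*1.5,0,255).astype(np.uint8))
for z in (.0847,):
  for p in ([.4925,.0624,z],[.4925+.006,.0624,z]): print(pix(c,p))
```

```text
232 [196 197 196 196 196 196 197 197 197 197 196 195 194 194 194 194 193 194
 194 192 179 161 143 122 109 127 157 173 163 143 133 129]
234 [196 196 196 196 195 196 196 196 196 196 197 196 195 194 194 192 192 191
 191 187 162 130 114 106 101  99 100 100 100 100 100 100]
236 [194 194 195 195 196 196 195 196 194 189 180 163 146 133 123 121 123 128
 142 157 157 133 105  99  98  98  97  98  98  98  98  98]
238 [193 193 194 195 195 195 190 178 155 124 101  90  87  87  86  86  82  73
  64  64  71  77  84  92  97  96  97  97  97  98  97  97]
240 [190 191 193 194 193 185 158 119  90  77  70  69  77  83  85  84  82  74
  64  59  59  59  62  74  87  94  96  96  96  96  97  97]
242 [173 181 188 190 185 158 111  71  58  55  56  58  62  64  64  62  62  60
  57  57  57  56  57  61  76  89  94  95  97  95  96  96]
244 [107 137 160 168 159 131  92  67  59  56  56  57  56  56  55  57  55  56
  56  56  56  56  58  66  79  89  95  96  96  96  95  95]
246 [97 97 96 95 94 90 86 78 69 59 55 56 55 55 55 56 54 54 56 56 58 60 69 79
 86 91 96 97 96 96 96 96]
248 [97 97 96 97 95 91 88 86 84 81 72 67 62 60 57 57 59 60 63 68 74 81 85 88
 90 93 96 97 96 96 97 97]
250 [96 96 98 96 96 95 93 88 86 85 87 86 86 85 83 83 84 84 85 87 87 87 88 89
 92 94 96 96 96 97 95 96]
252 [97 96 96 97 96 97 96 95 89 87 86 86 86 86 87 87 86 87 87 87 87 89 91 92
 94 96 96 95 95 96 95 95]
254 [96 96 94 95 95 97 96 97 96 95 93 91 89 88 87 87 87 87 87 90 92 93 93 95
 95 95 94 95 95 95 94 94]
[320.28191761 272.76609457]
[317.55749685 262.85017961]
```

View pics/wr3c.png

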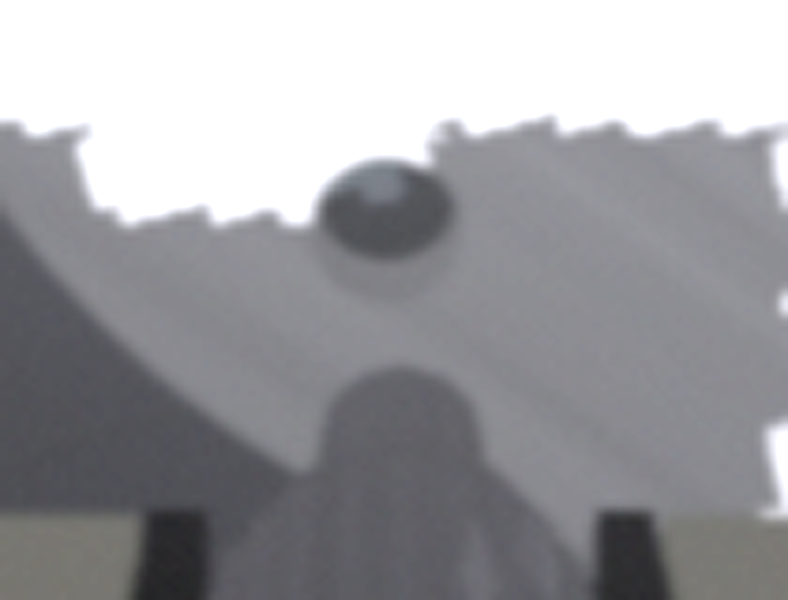

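The hole is centred at about (321.6,245.5) in the wrist picture, and the pin end's leading edge is at (323.6,264). The camera looks biased by about 2 mm, so I'll lower the pin to just above the wheel and compare both at nearly the same depth.

>>> {"method": "drive_tool", "body": {"targets": [[0.05, 0.05, -0.5, 0, 0, 0], [0, 0, -0.45, 0, 0, 0], [0, 0, 0, 0, 0, 0]]}}

```text
t: 7.25
eef_pos: [0.4938, 0.0612, 0.0814]
ee_rot: [3.14, 0.002, -0.248]
force: [-0.2, -0.5, 0.2]
width: 0.0231
```

Run:
```python
from h import *
s=arm.get_state();c=arm.get_calibration("wrist");im,d=arm.grab_frame("wrist");print(s["eef_pos"],s["force"],s["width"])
x,y,z=s["eef_pos"];print("tip",pix(c,[x,y,z-.0347]),"hole",pix(c,[.4945,.064,.04]))
a=cv2.resize(im[205:315,250:395],(791,600),interpolation=cv2.INTER_CUBIC)
save("wr4c",np.clip(a.astype(float)*1.6,0,255).astype(np.uint8))
```

```text
[0.49381884 0.06123626 0.08140426] [-0.24237788 -0.53061638  0.22111743] 0.023131687501699576
tip [324.55193264 272.26136368] hole [319.46218136 267.91370528]
```

View pics/wr4c.png

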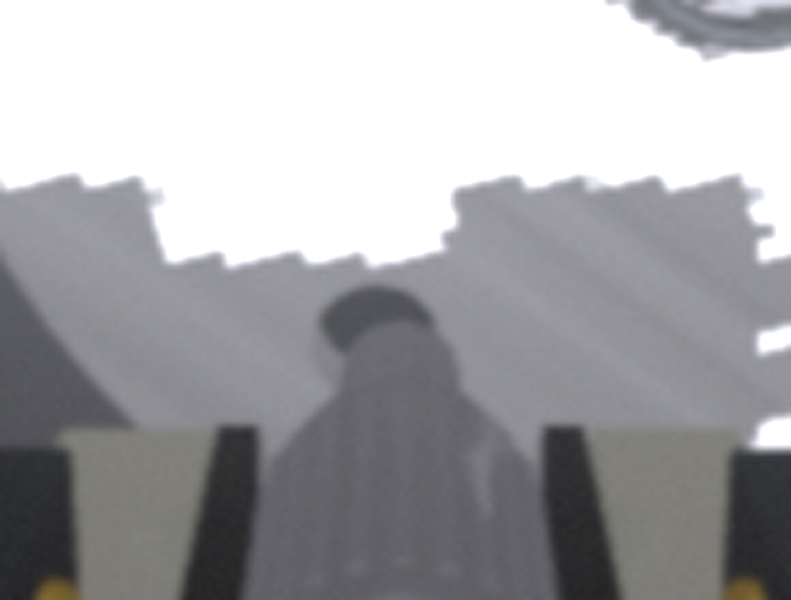

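The hole is centred at crop x≈378 and the pin at ≈401, so the pin needs about 2.6 mm image-left and 1 mm image-up. That is about (+1.6, +2.3) mm in the world.

>>> {"method": "drive_tool", "body": {"targets": [[0.04, 0.06, 0, 0, 0, 0], [0, 0, 0, 0, 0, 0], [0, 0, 0, 0, 0, 0]]}}

```text
t: 7.68
eef_pos: [0.4967, 0.0651, 0.083]
ee_rot: [-3.141, -0.001, -0.247]
force: [0.3, -0.3, 0.2]
width: 0.0232
```

>>> {"method": "drive_tool", "body": {"targets": [[0, 0, -0.1, 0, 0, 0], [0, 0, 0, 0, 0, 0]]}}

```text
t: 7.92
eef_pos: [0.4962, 0.0648, 0.0782]
ee_rot: [3.141, 0.001, -0.247]
force: [0.5, 0.3, -0.0]
width: 0.0234
```

Run:
```python
from h import *
for i in range(4):
    s=arm.get_state();c=arm.get_calibration("wrist");im,d=arm.grab_frame("wrist");print(s["t"],s["eef_pos"].round(5),np.round(c["origin"],5))
x,y,z=s["eef_pos"];print("tip",pix(c,[x,y,z-.0347]),"hole",pix(c,[.4945,.064,.04]))
a=cv2.resize(im[205:315,250:395],(791,600),interpolation=cv2.INTER_CUBIC)
save("wr5c",np.clip(a.astype(float)*1.6,0,255).astype(np.uint8))
```

```text
7.925 [0.49622 0.06482 0.07822] [0.57038 0.04689 0.23628]
7.975 [0.49632 0.06484 0.07834] [0.57047 0.04692 0.23642]
8.025 [0.49642 0.0649  0.07844] [0.57054 0.04695 0.23653]
8.075 [0.4965  0.06491 0.07851] [0.57059 0.04697 0.23661]
tip [324.64028419 272.38587179] hole [327.06970031 272.72658258]
```

View pics/wr5c.png

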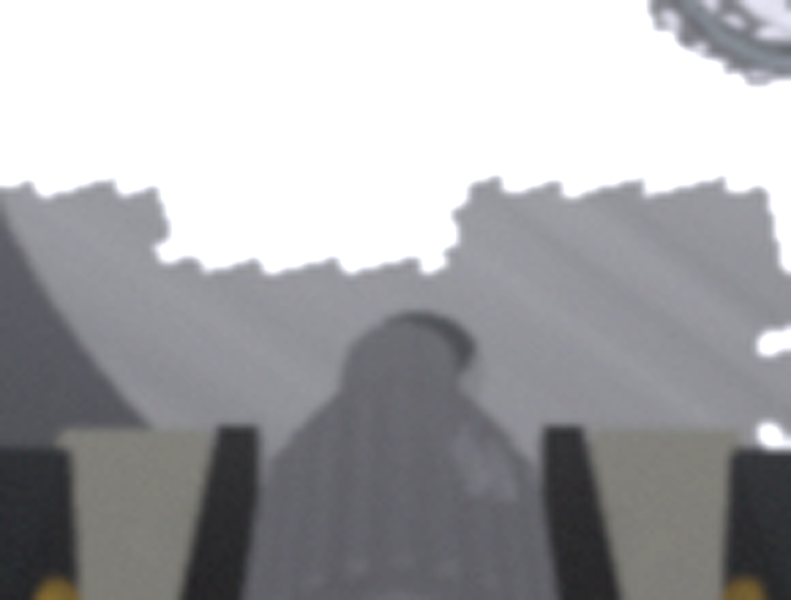

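>>> {"method": "drive_tool", "body": {"targets": [[-0.04, -0.03, 0, 0, 0, 0], [0, 0, 0, 0, 0, 0], [0, 0, 0, 0, 0, 0], [0, 0, 0, 0, 0, 0]]}}

```text
t: 8.62
eef_pos: [0.4949, 0.0637, 0.0786]
ee_rot: [-3.142, -0.0, -0.247]
force: [-0.5, 0.5, 0.3]
width: 0.023
```

>>> {"method": "drive_tool", "body": {"targets": [[0, 0, -0.08, 0, 0, 0], [0, 0, -0.05, 0, 0, 0], [0, 0, 0, 0, 0, 0], [0, 0, 0, 0, 0, 0]]}}

```text
t: 9.12
eef_pos: [0.495, 0.0637, 0.0733]
ee_rot: [3.142, 0.0, -0.247]
force: [-0.2, -0.1, -0.5]
width: 0.0232
```

The tip is already below the wheel face with no force. Continuing down toward the ring.

>>> {"method": "drive_tool", "body": {"targets": [[0, 0, -0.1, 0, 0, 0], [0, 0, -0.1, 0, 0, 0], [0, 0, 0, 0, 0, 0], [0, 0, 0, 0, 0, 0]]}}

```text
t: 9.62
eef_pos: [0.4949, 0.0637, 0.0653]
ee_rot: [3.141, 0.0, -0.247]
force: [0.4, -0.8, -0.7]
width: 0.0229
```

>>> {"method": "drive_tool", "body": {"targets": [[0, 0, -0.06, 0, 0, 0], [0, 0, -0.04, 0, 0, 0], [0, 0, 0, 0, 0, 0]]}}

```text
t: 10.0
eef_pos: [0.4948, 0.0637, 0.0612]
ee_rot: [3.141, 0.0, -0.247]
force: [-0.9, 0.1, 0.4]
width: 0.0233
```

>>> {"method": "drive_tool", "body": {"targets": [[0, 0, -0.04, 0, 0, 0], [0, 0, 0, 0, 0, 0], [0, 0, 0, 0, 0, 0]]}}

```text
t: 10.38
eef_pos: [0.4953, 0.0638, 0.0606]
ee_rot: [-3.141, -0.001, -0.246]
force: [-2.6, -0.2, 8.7]
width: 0.0232
```

The pin stands on the ring (8.7 N, step 1 held). Start winding along the arc about (0.532, 0.0167), radius 60 mm.

>>> {"method": "drive_tool", "body": {"targets": [[-0.057, -0.05, 0, 0, 0, 0], [-0.057, -0.05, 0, 0, 0, 0], [-0.051, -0.055, 0, 0, 0, 0], [-0.051, -0.055, 0, 0, 0, 0], [0, 0, 0, 0, 0, 0]]}}

```text
t: 11.0
eef_pos: [0.4876, 0.0561, 0.0606]
ee_rot: [-3.139, -0.003, -0.246]
force: [1.4, 4.8, 6.3]
width: 0.0232
```

>>> {"method": "drive_tool", "body": {"targets": [[-0.045, -0.06, 0, 0, 0, 0], [-0.045, -0.06, 0, 0, 0, 0], [-0.014, -0.021, 0, 0, 0, 0], [-0.013, -0.021, 0, 0, 0, 0], [-0.013, -0.021, 0, 0, 0, 0]]}}

```text
t: 11.62
eef_pos: [0.4826, 0.0493, 0.0606]
ee_rot: [-3.139, -0.003, -0.246]
force: [1.1, 6.6, 5.6]
width: 0.0233
```

>>> {"method": "drive_tool", "body": {"targets": [[-0.013, -0.021, 0, 0, 0, 0], [-0.013, -0.021, 0, 0, 0, 0], [-0.013, -0.021, 0, 0, 0, 0], [-0.011, -0.022, 0, 0, 0, 0], [-0.011, -0.022, 0, 0, 0, 0]]}}

```text
t: 12.25
eef_pos: [0.4801, 0.0451, 0.0606]
ee_rot: [-3.139, -0.003, -0.246]
force: [0.3, 6.9, 5.9]
width: 0.0237
```

>>> {"method": "drive_tool", "body": {"targets": [[-0.016, -0.025, 0, 0, 0, 0], [-0.016, -0.025, 0, 0, 0, 0], [-0.015, -0.026, 0, 0, 0, 0], [-0.014, -0.026, 0, 0, 0, 0], [-0.014, -0.026, 0, 0, 0, 0]]}}

```text
t: 12.88
eef_pos: [0.4773, 0.04, 0.0606]
ee_rot: [-3.139, -0.003, -0.246]
force: [1.2, 6.6, 5.6]
width: 0.0232
```

>>> {"method": "drive_tool", "body": {"targets": [[-0.012, -0.026, 0, 0, 0, 0], [-0.011, -0.027, 0, 0, 0, 0], [-0.01, -0.028, 0, 0, 0, 0], [-0.01, -0.028, 0, 0, 0, 0], [-0.01, -0.028, 0, 0, 0, 0]]}}

```text
t: 13.5
eef_pos: [0.4753, 0.0345, 0.0606]
ee_rot: [-3.139, -0.003, -0.246]
force: [2.1, 7.9, 5.1]
width: 0.0231
```

>>> {"method": "drive_tool", "body": {"targets": [[-0.008, -0.028, -0.01, 0, 0, 0], [-0.008, -0.028, 0, 0, 0, 0], [-0.008, -0.028, 0, 0, 0, 0], [-0.007, -0.028, 0, 0, 0, 0], [-0.007, -0.028, 0, 0, 0, 0]]}}

```text
t: 14.12
eef_pos: [0.4741, 0.0293, 0.0606]
ee_rot: [-3.138, -0.004, -0.246]
force: [-0.2, 9.0, 10.7]
width: 0.0231
```

>>> {"method": "drive_tool", "body": {"targets": [[-0.006, -0.028, 0, 0, 0, 0], [-0.005, -0.028, 0, 0, 0, 0], [-0.005, -0.028, 0, 0, 0, 0], [-0.004, -0.028, 0, 0, 0, 0], [-0.003, -0.028, 0, 0, 0, 0]]}}

```text
t: 14.75
eef_pos: [0.4731, 0.0237, 0.0606]
ee_rot: [-3.138, -0.004, -0.246]
force: [-0.3, 9.3, 9.0]
width: 0.0236
```

>>> {"method": "drive_tool", "body": {"targets": [[-0.003, -0.028, 0, 0, 0, 0], [-0.002, -0.028, 0, 0, 0, 0], [-0.002, -0.028, 0, 0, 0, 0], [-0.001, -0.028, 0, 0, 0, 0], [0, -0.028, 0, 0, 0, 0]]}}

```text
t: 15.38
eef_pos: [0.4727, 0.0181, 0.0606]
ee_rot: [-3.138, -0.003, -0.246]
force: [-0.7, 9.6, 10.1]
width: 0.0233
```

>>> {"method": "drive_tool", "body": {"targets": [[0, -0.028, 0, 0, 0, 0], [0.001, -0.028, 0, 0, 0, 0], [0.001, -0.028, 0, 0, 0, 0], [0.002, -0.028, 0, 0, 0, 0], [0.002, -0.028, 0, 0, 0, 0]]}}

```text
t: 16.0
eef_pos: [0.4727, 0.0124, 0.0605]
ee_rot: [-3.138, -0.003, -0.246]
force: [-0.6, 9.3, 9.5]
width: 0.0234
```

>>> {"method": "drive_tool", "body": {"targets": [[0.003, -0.028, 0, 0, 0, 0], [0.003, -0.028, 0, 0, 0, 0], [0.004, -0.028, 0, 0, 0, 0], [0.004, -0.028, 0, 0, 0, 0], [0.005, -0.028, 0, 0, 0, 0]]}}

```text
t: 16.62
eef_pos: [0.4728, 0.0064, 0.0597]
ee_rot: [-3.139, -0.002, -0.247]
force: [1.5, 9.1, 1.8]
width: 0.0238
```

>>> {"method": "drive_tool", "body": {"targets": [[0.006, -0.028, 0, 0, 0, 0], [0.006, -0.028, 0, 0, 0, 0], [0.007, -0.028, 0, 0, 0, 0], [0.007, -0.028, 0, 0, 0, 0], [0.007, -0.028, 0, 0, 0, 0]]}}

```text
t: 17.25
eef_pos: [0.4742, 0.0018, 0.06]
ee_rot: [-3.138, -0.002, -0.247]
force: [-0.7, 7.0, 11.7]
width: 0.0232
```

The pin sagged 0.9 mm with little force near y≈0.006 (θ≈1.07–1.1), which is probably the lock hole. It then climbed out on its chamfer. Backing up slowly.

>>> {"method": "drive_tool", "body": {"targets": [[-0.006, 0.02, 0, 0, 0, 0], [-0.006, 0.02, 0, 0, 0, 0], [0, 0, 0, 0, 0, 0]]}}

```text
t: 17.62
eef_pos: [0.4739, 0.0021, 0.0603]
ee_rot: [-3.14, -0.002, -0.246]
force: [-1.0, 5.3, 8.9]
width: 0.023
```

>>> {"method": "drive_tool", "body": {"targets": [[-0.006, 0.02, 0, 0, 0, 0], [-0.006, 0.02, 0, 0, 0, 0], [0, 0, 0, 0, 0, 0]]}}

```text
t: 18.0
eef_pos: [0.4733, 0.0038, 0.0601]
ee_rot: [-3.139, -0.002, -0.246]
force: [-0.3, 6.7, 6.8]
width: 0.0231
```

>>> {"method": "drive_tool", "body": {"targets": [[-0.004, 0.015, 0, 0, 0, 0], [0, 0, 0, 0, 0, 0], [0, 0, 0, 0, 0, 0]]}}

```text
t: 18.38
eef_pos: [0.4731, 0.0046, 0.0598]
ee_rot: [-3.139, -0.002, -0.247]
force: [0.4, 8.2, 3.3]
width: 0.0234
```

>>> {"method": "drive_tool", "body": {"targets": [[-0.003, 0.012, 0, 0, 0, 0], [0, 0, -0.03, 0, 0, 0], [0, 0, 0, 0, 0, 0]]}}

```text
t: 18.75
eef_pos: [0.4729, 0.0053, 0.0583]
ee_rot: [-3.139, -0.002, -0.247]
force: [1.0, 9.3, 0.6]
width: 0.0236
```

The pin is in the hole. Going down in steps.

>>> {"method": "drive_tool", "body": {"targets": [[0, 0, -0.06, 0, 0, 0], [0, 0, -0.06, 0, 0, 0], [0, 0, 0, 0, 0, 0]]}}

```text
t: 19.12
eef_pos: [0.4729, 0.0054, 0.0534]
ee_rot: [-3.139, -0.002, -0.247]
force: [2.1, 10.7, -2.0]
width: 0.0227
```

>>> {"method": "drive_tool", "body": {"targets": [[0, 0, -0.06, 0, 0, 0], [0, 0, -0.06, 0, 0, 0], [0, 0, 0, 0, 0, 0]]}}

```text
t: 19.5
eef_pos: [0.473, 0.0055, 0.0486]
ee_rot: [-3.139, -0.002, -0.247]
force: [2.0, 10.1, -2.6]
width: 0.0234
```

>>> {"method": "drive_tool", "body": {"targets": [[0, 0, -0.05, 0, 0, 0], [0, 0, -0.02, 0, 0, 0], [0, 0, 0, 0, 0, 0], [0, 0, 0, 0, 0, 0]]}}

```text
t: 20.0
eef_pos: [0.4731, 0.0055, 0.0467]
ee_rot: [-3.139, -0.002, -0.246]
force: [-1.9, 12.2, 9.2]
width: 0.0234
```

Home: z is 0.0467 with 9 N on the collar. I'll ease the side load onto the lock hole before letting go.

>>> {"method": "drive_tool", "body": {"targets": [[-0.003, 0.015, 0, 0, 0, 0], [-0.003, 0.015, 0, 0, 0, 0], [-0.002, 0.01, 0, 0, 0, 0], [0, 0, 0, 0, 0, 0]]}}

```text
t: 20.5
eef_pos: [0.4728, 0.0065, 0.0466]
ee_rot: [-3.139, -0.002, -0.246]
force: [-0.7, 6.7, 8.6]
width: 0.0231
```

>>> {"method": "drive_tool", "body": {"targets": [[-0.003, 0.015, 0, 0, 0, 0], [-0.002, 0.015, 0, 0, 0, 0], [0, 0, 0, 0, 0, 0], [0, 0, 0, 0, 0, 0]]}}

```text
t: 21.0
eef_pos: [0.4726, 0.0074, 0.0466]
ee_rot: [-3.14, -0.002, -0.246]
force: [0.4, 5.4, 7.4]
width: 0.0229
```

>>> {"method": "drive_tool", "body": {"targets": [[-0.002, 0.012, 0, 0, 0, 0], [-0.002, 0.012, 0, 0, 0, 0], [0, 0, 0, 0, 0, 0], [0, 0, 0, 0, 0, 0]]}}

```text
t: 21.5
eef_pos: [0.4725, 0.0077, 0.0466]
ee_rot: [-3.141, -0.002, -0.246]
force: [2.9, -0.1, 7.4]
width: 0.0228
```

The lock hole now carries the spring load. Releasing.

>>> {"method": "drive_tool", "body": {"targets": [[0, 0, 0, 0, 0, 0], [0, 0, 0, 0, 0, 0], [0, 0, 0, 0, 0, 0], [0, 0, 0, 0, 0, 0]], "claw": 0.55}}

```text
t: 22.0
eef_pos: [0.4707, 0.0074, 0.0455]
ee_rot: [3.141, 0.001, -0.247]
force: [1.0, 0.4, 0.5]
width: 0.0476
```

>>> {"method": "drive_tool", "body": {"targets": [[0, 0, 0.3, 0, 0, 0], [0, 0, 0.6, 0, 0, 0], [0, 0, 0.9, 0, 0, 0], [0, 0, 1, 0, 0, 0], [0, 0, 0, 0, 0, 0]]}}

```text
t: 22.62
eef_pos: [0.4732, 0.0082, 0.1617]
ee_rot: [-3.138, -0.006, -0.246]
force: [-1.1, -0.5, -0.2]
width: 0.0482
```

Run:
```python
from h import *
s=arm.get_state();print(s["t"],s["eef_pos"],s["force"],s["width"])
for cam in ("scene","wrist"):
    c=arm.get_calibration(cam);im,d=arm.grab_frame(cam);P=cloud(c,d)
    T=P[(d>0)&(P[...,2]>.066)&(P[...,2]<.11)&(np.hypot(P[...,0]-.473,P[...,1]-.008)<.03)];print(cam,len(T),T.mean(0),np.percentile(T,[2,98],axis=0),"top med z",np.median(T[:,2]))
    for t in ["lock_pin_tip","wheel_hole"]:
        for r in arm.landmark_of(t,cam)[:2]:
            print(t,round(r["score"],2),w(cam,r["point"],c).round(4))
    if cam=="scene": a=im[180:320,160:340]
    else: b=im
save("end",np.vstack([cv2.resize(a,(400,300)),cv2.resize(b,(400,300))]))
```

```text
22.625 [0.47318767 0.00817781 0.16169135] [-1.05097764 -0.46275882 -0.18683343] 0.048159990072600634
scene 146 [0.46806928 0.00562269 0.07551989] [[ 0.46069404 -0.00356385  0.0668484 ]
 [ 0.48028638  0.01804816  0.08176506]] top med z 0.07637367519472707
lock_pin_tip 0.84 [ 0.3841 -0.1621 -0.0048]
lock_pin_tip 0.84 [ 0.4792 -0.274  -0.002 ]
wheel_hole 0.87 [0.4729 0.0078 0.042 ]
wrist 1190 [0.47462951 0.00981828 0.08045948] [[ 0.46250456 -0.00110719  0.06814748]
 [ 0.48454305  0.02106809  0.08352361]] top med z 0.08178764031274714
lock_pin_tip 0.74 [ 3.825e-01 -1.631e-01 -3.000e-04]
wheel_hole 0.84 [0.4737 0.0129 0.0409]
```

View pics/end.png

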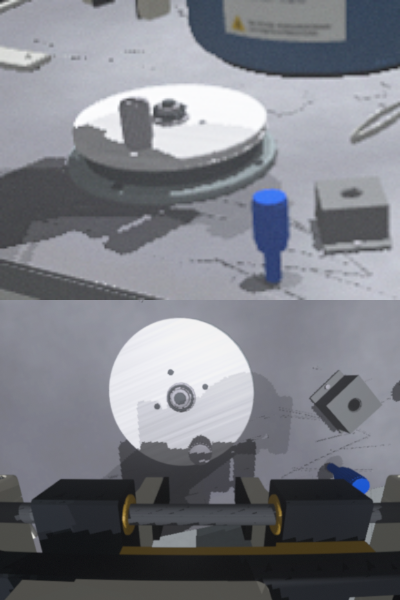

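The picture shows the pin upright in the wheel with its collar on it (top panel, about 135,125). The stand is empty and the gripper is clear. The grip's top is at 82 mm, as it should be when fully home.

```bash
python3 -c "
from station import arm
print(arm.job_done(), arm.get_state()['t'])"
```

```text
the job is handed in; nothing more can be done
the job is handed in; nothing more can be done
```

The wheel is locked and the job is handed in at about 23 s of the 72 s allowed. I put the grey pin from the stand into the wheel's hole with the wheel at rest. I then wound the wheel counterclockwise with about 5–12 N on the ring. The pin dipped at about 1.1 rad and first climbed back out on its chamfer. I backed up a few millimetres, pushed it home with about 9 N, eased the spring load onto the lock hole, and let go.

**Last checks:**
- **Pin height:** the wrist camera put the top of the grip at 81.8 mm, against 82 mm when fully home. The scene camera's median was 76 mm, but it mostly saw the side of the grip.
- **Wheel angle:** it holds at about 1.05 rad, inside the 0.28–1.35 rad band.
- **Gripper:** it is clear of everything, with force readings around 1 N or less.
- **Disagreements:** after I let go, the tip finder reported only the blue and red look-alikes. The wrist camera's hole point was about 5 mm off the scene camera's (0.4729, 0.0078). I relied on the depth reading and the last picture instead.
- **Not checked:** I did not measure the bystanders again. The arm never worked near them, and no unexpected contact force showed.

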